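# Pack seven mug lids in a round gift tin

### The job

Pack all seven green mug lids into the round tin in one flat layer, one in the middle and six around it: move the lid in the tin that sits out of step into a proper place, and add the two lids from the table. Every lid must lie flat on the tin's floor with its knob up and none on top of another; set them down rather than dropping them, and leave the mugs, badges and plant where they are.

Things in the scene. Friction and masses are not known exactly. Their poses are not given: they have to be found in the camera images.
- tin: open round steel tin, fixed to the table, inner radius 112 mm, outer radius 115 mm, 26 mm high, inner floor 3 mm above its origin; origin at the centre of its underside, on the table; z up. It takes exactly one flat layer of seven lids: one in the middle and six around it, centres about 70 to 77 mm from the middle and 60 degrees apart. Its yaw at the start is anything; the lids in it turn with it
- lid_1: plug-in mug lid: dark green disc 70 mm in diameter (radius 35) and 12 mm thick with chamfered lower edge, carrying a pale wooden upright knob on its axis, 22 mm in diameter, from 12 to 42 mm above the underside; about 70 g, round about its z axis; origin at the centre of the underside, z up. Lies flat in the middle of the tin
- lid_2: plug-in mug lid: dark green disc 70 mm in diameter (radius 35) and 12 mm thick with chamfered lower edge, carrying a pale wooden upright knob on its axis, 22 mm in diameter, from 12 to 42 mm above the underside; about 70 g, round about its z axis; origin at the centre of the underside, z up. Lies flat in the tin's outer circle, in place
- lid_3: plug-in mug lid: dark green disc 70 mm in diameter (radius 35) and 12 mm thick with chamfered lower edge, carrying a pale wooden upright knob on its axis, 22 mm in diameter, from 12 to 42 mm above the underside; about 70 g, round about its z axis; origin at the centre of the underside, z up. Lies flat in the outer circle, in place, next to lid_2
- lid_4: plug-in mug lid: dark green disc 70 mm in diameter (radius 35) and 12 mm thick with chamfered lower edge, carrying a pale wooden upright knob on its axis, 22 mm in diameter, from 12 to 42 mm above the underside; about 70 g, round about its z axis; origin at the centre of the underside, z up. Lies flat in the outer circle, in place, next to lid_3
- lid_5: plug-in mug lid: dark green disc 70 mm in diameter (radius 35) and 12 mm thick with chamfered lower edge, carrying a pale wooden upright knob on its axis, 22 mm in diameter, from 12 to 42 mm above the underside; about 70 g, round about its z axis; origin at the centre of the underside, z up. Lies flat in the tin's outer circle but out of step: it sits between two of the three remaining places and blocks both
- lid_6: plug-in mug lid: dark green disc 70 mm in diameter (radius 35) and 12 mm thick with chamfered lower edge, carrying a pale wooden upright knob on its axis, 22 mm in diameter, from 12 to 42 mm above the underside; about 70 g, round about its z axis; origin at the centre of the underside, z up. Stands upright on the open table, beside the tin
- lid_7: plug-in mug lid: dark green disc 70 mm in diameter (radius 35) and 12 mm thick with chamfered lower edge, carrying a pale wooden upright knob on its axis, 22 mm in diameter, from 12 to 42 mm above the underside; about 70 g, round about its z axis; origin at the centre of the underside, z up. Stands upright on the open table, beside the tin
- mug_1: bystander: loose white ceramic mug, 82 mm in diameter and 95 mm high, with a handle at its +y side; origin at the centre of its underside
- mug_2: bystander: loose white ceramic mug, 82 mm in diameter and 95 mm high, with a handle at its +y side; origin at the centre of its underside
- badge_1: bystander: loose round pink badge, 58 mm in diameter and 8 mm thick, lying flat; origin at the centre of its underside
- badge_2: bystander: loose round purple badge, 58 mm in diameter and 8 mm thick, lying flat; origin at the centre of its underside
- badge_3: bystander: loose round pink badge, 58 mm in diameter and 8 mm thick, lying flat; origin at the centre of its underside
- plant: bystander: loose seedling in a terracotta pot, 84 mm in diameter and 70 mm high, leaves to about 150 mm; origin at the centre of its underside
There are look-alikes about, which are no part of the job. What is shaped like the lid_1 but purple is not meant. What is shaped like the lid_6 but pink is not meant.

How it is judged:
At the end, for the whole second after the job is handed in: All seven lids are inside the tin, each with its underside within 3 mm of the tin's inner floor, its axis within 0.06 rad of upright with the knob up, its centre within 80 mm of the tin's centre, and at rest (z of lid_1 in the frame of tin between 0 and 0.006 m and horizontal distance between each of lid_1, lid_2, lid_3, lid_4, lid_5, lid_6, lid_7 and tin below 0.08 m and angle between each of lid_1, lid_2, lid_3, lid_4, lid_5, lid_6, lid_7's own z axis and vertical below 0.06 rad and linear speed of each of lid_1, lid_2, lid_3, lid_4, lid_5, lid_6, lid_7 below 0.02 m/s and z of lid_2 in the frame of tin between 0 and 0.006 m and z of lid_3 in the frame of tin between 0 and 0.006 m and z of lid_4 in the frame of tin between 0 and 0.006 m and z of lid_5 in the frame of tin between 0 and 0.006 m and z of lid_6 in the frame of tin between 0 and 0.006 m and z of lid_7 in the frame of tin between 0 and 0.006 m); the robot touches nothing.
It fails at once if a bystander (mug, badge or plant) is shifted by more than 30 mm (distance of any of mug_1, mug_2, badge_1, badge_2, badge_3, plant from where it was at the start of the episode above 0.03 m).
It fails at once if a lid falls freely while its underside is more than 60 mm above the table (dropped) ((height (world z) of lid_1 above 0.06 m and contact force between lid_1 and anything else below 0.02 N) or (height (world z) of lid_2 above 0.06 m and contact force between lid_2 and anything else below 0.02 N) or (height (world z) of lid_3 above 0.06 m and contact force between lid_3 and anything else below 0.02 N) or (height (world z) of lid_4 above 0.06 m and contact force between lid_4 and anything else below 0.02 N) or (height (world z) of lid_5 above 0.06 m and contact force between lid_5 and anything else below 0.02 N) or (height (world z) of lid_6 above 0.06 m and contact force between lid_6 and anything else below 0.02 N) or (height (world z) of lid_7 above 0.06 m and contact force between lid_7 and anything else below 0.02 N)).
It also fails if it takes over 64 s, if anything falls off the work surface, if the arm or the gripper's body presses on something with over 40 N, if the wrist force passes 120 N, or if a joint passes its speed limit or range.

### The arm

A 6-joint arm with a two-finger parallel gripper is mounted at the origin on the work surface. World frame = base frame: x ahead of the robot, y to its left, z up, the work surface at z = 0. Lengths are in m, angles in rad, forces in N, time in s.
With the tool pointing down it reaches from about 0.35 to 0.975 m from the base axis. Payload 7.1 kg.
Tool frame: the origin (TCP) lies at the very end of the fingers, on their centre line; the grasp point (between the pads) lies 19 mm behind it; z points along the fingers, y is the direction in which the jaws open and shut (so a half turn about z gives the same grasp; the last joint's range is limited). The gripper opens to 88 mm and grips with 3 to 60 N. Pads are 20 mm wide; open, the fingers measure 115 mm over their backs; the gripper's body (75 mm by 178 mm) begins 61 mm behind the grasp point.
Start: joints at [-1.347, 0.423, 1.63, -0, 1.089, -0.019], TCP at [0.15, -0.607, 0.223] pointing down, gripper open.
Joint ranges: [-3, 3], [-0.9, 2.11], [0.09, 2.58], [-1.31, 4.45], [0.11, 2.69], [-2.54, 2.54]. Speed limits (rad/s): [2.39, 2.39, 3.01, 3.14, 3.14, 3.14].

### API

Orientations are given as [roll, pitch, yaw] about the fixed x, y, z axes, in that order (R = Rz(yaw) Ry(pitch) Rx(roll)).
In Python, from rig import read_state, get_image, close_job, look_for gives the robot as it stands.
- The arm moves only by the tool move_arm, never from a script. Its argument "rows" is a list of rows, each a list of 2 entries, a list of its own where there are three numbers: the shift along the tool's x, y, z in cm, then the turn, a rotation vector about the tool's x, y, z in rad. In form: [[[dx, dy, dz], [ax, ay, az]], ...]. A call has exactly 8 rows; each row is the pose to reach, as a shift and turn from the pose commanded when the call began, along the tool's axes at that moment; what a row does not reach only later rows make up. A row lasts 1/8 s, in which the tool goes at most 62.5 mm and 10.7 degrees, less where a joint would pass 70% of its speed; a pose out of reach is approached as far as the arm can. A call with a gripper value outside its range is refused whole. "grip" is the opening, from 0 (shut) to 1 (fully open), set as the call begins (left out, the last holds). The fingers move at their own pace and stop on an object; "force" is the grip in N (left out, the last holds). Time passes only in rows, so rows that repeat a pose let the fingers close, or fill a call up. It gives the time, the measured TCP pose, the force and the opening at its end, in the units of the state.
- read_state(): the state, without advancing time (a new reading comes with each control period).
- get_image(name): name is "scene" or "top" or "wrist"; returns a dict with "pixels" (400x640x3 uint8, red, green, blue), "K" (3x3 intrinsics, pixels), "T" (4x4, takes a point from camera to world coordinates). Camera axes: x right, y up, looking along -z (the intrinsics and any distortion apply to the point x, -y, -z); pixel columns grow to the right and rows downward; lengths in m; the calibration is good to about 2 mm. The wrist camera is an equidistant fisheye: a pixel r from the principal point sees the ray r / f radians off the axis. A picture is of the moment at which its call begins. There is no depth.
- close_job(): hands the job in, once; it reports no verdict.
Trained networks look in a picture, given as the dict that the camera call returned (one of the last four; its "shot" number tells which), for a name from the list of things; names that differ only in an ending like _2 or _b are one class to them, and where a whole thing is asked for, a point or a joint stands for the part that bears it (a point fixed in the world has none). Each returns a list of dicts, best first, with "score" (0 to 1); they miss things now and then, are a little off and sometimes report something else, mostly with a low value. They report only what shows in the picture. A call takes as long as a camera call. They do not tell look-alikes from the thing itself.
- look_for(picture, target): "point" ([x, y, z] in m, in the coordinates of the camera as it stood for that picture, good to about 4 mm: the middle of the surface that is visible of it).
The state is a dict: "time_s": time; "joints": joint angles; "dq": joint speeds; "tau": joint torques, N m; "eef_pos": TCP position; "tcp_rot": TCP orientation; "force": force on the tool from outside, world axes, zero at the start; "ft_torque": the same for the moment, N m; "finger_gap": finger opening in m.
Only numpy, scipy, OpenCV 4.12 (cv2) and the standard library are available. Lean on these libraries where they do the work, as an engineer would, in place of code of your own. Each camera call takes 0.05 s, during which the arm holds its last target.

## Working session

There is one attempt and no reset: what is moved stays moved. The work goes in short steps, Python scripts to look and compute and a tool call to move; the robot and the scene stay as the last step left them, time stands still between calls to the robot, and variables do not carry over. Pictures are saved under pics/ and viewed, and the job is handed in when it is done.

Besides the shell and the picture viewer there is one more tool, called after "Emit:" by a JSON object that holds its "op" and its "data", one argument or row to a line. move_arm: Moves the arm, as the interface text tells. Its arguments: {"type":"object","properties":{"rows":{"type":"array"},"grip":{"type":"number"},"force":{"type":"number"}},"required":["rows"]}

```bash
mkdir -p pics; ls; python3 - <<'E'
from rig import *
import cv2
s=read_state(); print({k:s[k] for k in('time_s','eef_pos','tcp_rot','finger_gap','force')})
for n in("top","scene"):
    p=get_image(n); cv2.imwrite(f"pics/{n}0.png",p["pixels"][:,:,::-1]); print(n,p["K"].tolist(),p["T"].round(3).tolist())
E
```

```text
pics
{'time_s': 0.0, 'eef_pos': array([ 0.1501669 , -0.60611969,  0.2219045 ]), 'tcp_rot': array([-3.14004867e+00, -1.17497478e-05,  2.42813290e-01]), 'finger_gap': 0.08805797894684972, 'force': array([-0.56571354,  0.91247565, -1.1395245 ])}
top [[404.5709507538655, 0.0, 312.1399124538553], [0.0, 404.5709507538655, 205.94024184904828], [0.0, 0.0, 1.0]] [[-0.003, 0.974, -0.228, 0.348], [-1.0, -0.002, 0.006, -0.002], [0.006, 0.228, 0.974, 1.1], [0.0, 0.0, 0.0, 1.0]]
scene [[385.89463793805004, 0.0, 317.1829897477266], [0.0, 385.89463793805004, 197.0237597696407], [0.0, 0.0, 1.0]] [[0.791, -0.357, 0.497, 1.115], [0.612, 0.461, -0.643, -0.7], [0.0, 0.812, 0.583, 0.695], [0.0, 0.0, 0.0, 1.0]]
```

View pics/top0.png

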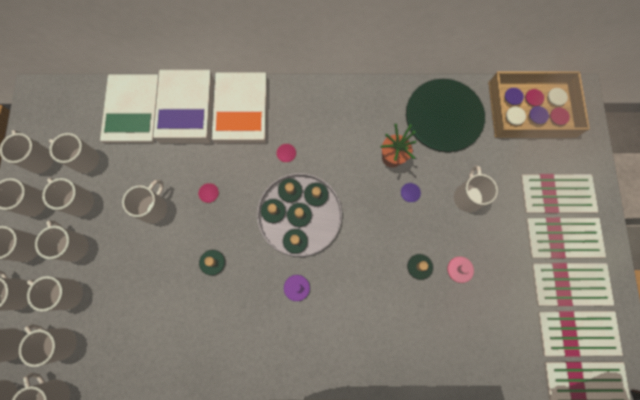

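View pics/scene0.png

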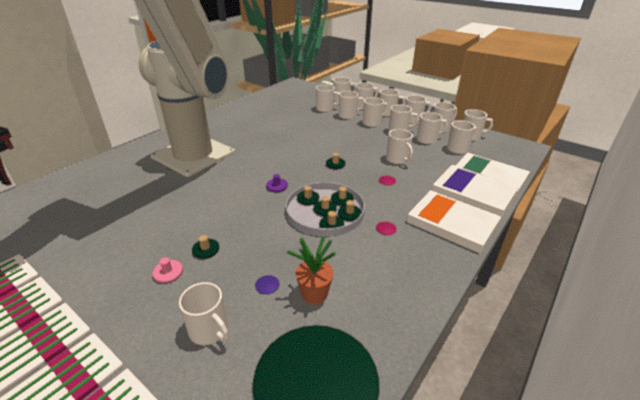

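In the top picture the green lids with wooden knobs are on the table at (212,262) and (420,266). In the tin they are at (290,187), (316,191), (272,209), the middle one at (299,214), and the stray at (295,240). Could be mistaken for a lid: the purple knobbed disc (297,288), the pink knobbed disc (461,269), the badges (208,193), (287,153) and (411,192), and the large dark green mat (445,115). I choose green with a wooden knob.

```bash
cat > h.py <<'E'
import numpy as np, cv2
from rig import *
def ray(p,u,v):
    K=p["K"];d=np.array([(u-K[0,2])/K[0,0],-(v-K[1,2])/K[1,1],-1]);return p["T"][:3,:3]@d,p["T"][:3,3]
def wray(p,u,v):
    K=p["K"];x=(u-K[0,2])/K[0,0];y=(v-K[1,2])/K[1,1];r=np.hypot(x,y)+1e-12
    d=np.array([np.sin(r)*x/r,-np.sin(r)*y/r,-np.cos(r)]);return p["T"][:3,:3]@d,p["T"][:3,3]
def at(p,u,v,z,f=ray):
    d,o=f(p,u,v);return o+d*(z-o[2])/d[2]
def proj(p,X,wrist=False):
    c=p["T"][:3,:3].T@(np.asarray(X)-p["T"][:3,3]);x,y,z=c[0],-c[1],-c[2];K=p["K"]
    if wrist:
        r=np.hypot(x,y)+1e-12;t=np.arctan2(r,z);x,y=x/r*t,y/r*t
    else:x,y=x/z,y/z
    return np.array([K[0,0]*x+K[0,2],K[1,1]*y+K[1,2]])
def knobs(p):
    hsv=cv2.cvtColor(p["pixels"],cv2.COLOR_RGB2HSV)
    m=cv2.inRange(hsv,(8,70,110),(25,200,255))
    n,l,s,c=cv2.connectedComponentsWithStats(m)
    return [(c[i],s[i,4]) for i in range(1,n) if s[i,4]>20]
def found(p,t="lid_1"):
    return [((p["T"][:3,:3]@np.array(d["point"])+p["T"][:3,3]).round(4),round(d["score"],2)) for d in look_for(p,t)]
E
python3 - <<'E'
from h import *
p=get_image("top")
for c,a in knobs(p): print(c.round(1),a,at(p,*c,.040).round(4))
print(*found(p),sep="\n"); print(*found(p,"tin"))
I=p["pixels"][150:310,180:480,::-1]
cv2.imwrite("pics/crop0.png",cv2.resize(I,(800,427),interpolation=cv2.INTER_CUBIC))
p=get_image("scene")
for c,a in knobs(p): print(c.round(1),a,at(p,*c,.032).round(4))
print(*found(p),sep="\n"); print(*found(p,"tin"))
E
```

```text
[546.8 104.6] 3166 [ 0.894  -0.6835  0.04  ]
[489.6  89.3] 29 [ 0.9424 -0.5238  0.04  ]
[492.6 117. ] 57 [ 0.8556 -0.5235  0.04  ]
[238.4 120.5] 921 [0.8449 0.1986 0.04  ]
[393.1 136.4] 29 [ 0.7966 -0.2371  0.04  ]
[386.8 141.4] 57 [ 0.7816 -0.2188  0.04  ]
[410.1 148.7] 32 [ 0.76   -0.2828  0.04  ]
[394.  155.6] 276 [ 0.7396 -0.2369  0.04  ]
[289.1 187. ] 68 [0.6496 0.0534 0.04  ]
[315.9 191. ] 67 [ 0.6382 -0.0195  0.04  ]
[271.8 207.9] 66 [0.5912 0.099  0.04  ]
[298.7 211.9] 66 [0.5801 0.0268 0.04  ]
[294.3 239.1] 71 [0.5068 0.038  0.04  ]
[208.7 261. ] 75 [0.4497 0.2606 0.04  ]
[422.9 265.5] 76 [ 0.4367 -0.2972  0.04  ]
[637.4 279.7] 105 [ 0.3987 -0.8519  0.04  ]
(array([0.5045, 0.0397, 0.0168]), 0.91)
(array([ 0.6343, -0.0224,  0.0164]), 0.81)
(array([0.6476, 0.0533, 0.0142]), 0.74)
(array([ 0.4297, -0.4029,  0.0154]), 0.73)
(array([0.3866, 0.0311, 0.0137]), 0.68)
(array([ 0.442 , -0.2973,  0.0113]), 0.66)
(array([0.5887, 0.0987, 0.0147]), 0.65)
(array([0.5782, 0.0282, 0.014 ]), 0.58)
(array([0.4459, 0.2614, 0.0116]), 0.58)
(array([ 0.56  , -0.0012,  0.0054]), 0.67)
[260.8   4.8]
[... 498 characters left out ...]

[307.5 190.8] 73 [0.5074 0.0385 0.032 ]
[342.3 191.2] 74 [0.5915 0.1012 0.032 ]
[437.2 207.8] 157 [0.8513 0.1979 0.032 ]
[324.9 201.5] 75 [0.5812 0.0274 0.032 ]
[349.7 205.7] 82 [0.6493 0.0545 0.032 ]
[331.6 216.4] 80 [ 0.6376 -0.017   0.032 ]
[203.5 241.2] 104 [ 0.4393 -0.2978  0.032 ]
[314.5 280.3] 844 [ 0.7432 -0.2284  0.032 ]
(array([0.6557, 0.0489, 0.0128]), 0.92)
(array([0.5941, 0.0926, 0.0074]), 0.71)
(array([0.5137, 0.0244, 0.0132]), 0.68)
(array([ 0.6432, -0.0225,  0.0177]), 0.63)
(array([ 0.4503, -0.3024,  0.0122]), 0.63)
(array([0.3918, 0.0249, 0.0115]), 0.62)
(array([0.5847, 0.023 , 0.0134]), 0.59)
(array([0.4523, 0.2526, 0.0128]), 0.49)
(array([ 0.5663, -0.0116,  0.0045]), 0.8)
```

View pics/crop0.png

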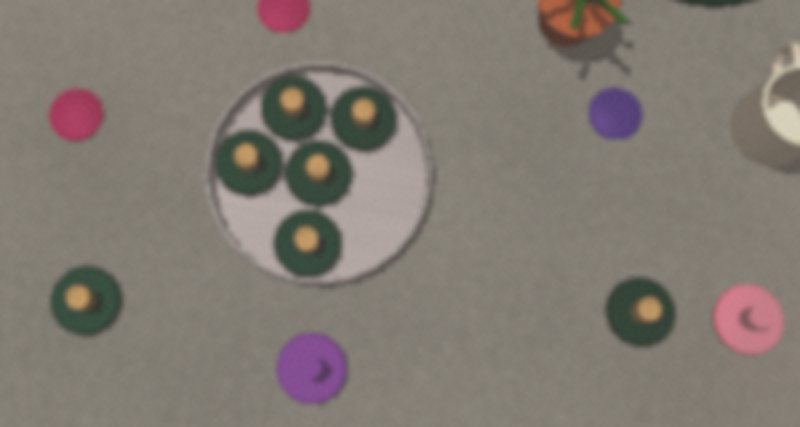

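```bash
cat >> h.py <<'E'
def go(P,yaw=None):
    """shift (cm, tool axes) from the current pose to world TCP P"""
    from scipy.spatial.transform import Rotation as R
    s=read_state();Rm=R.from_euler('xyz',s["tcp_rot"]).as_matrix()
    print("t",round(s["time_s"],2),"tcp",s["eef_pos"].round(4),"rot",s["tcp_rot"].round(4),"gap",round(s["finger_gap"],4),"F",s["force"].round(1))
    print("shift cm",(Rm.T@(np.array(P)-s["eef_pos"])*100).round(2))
E
python3 - <<'E'
from h import *
from scipy.optimize import least_squares
for n in("top","scene"):
    p=get_image(n)
    g=cv2.cvtColor(p["pixels"],cv2.COLOR_RGB2GRAY).astype(np.float32); g=cv2.GaussianBlur(g,(3,3),0)
    # outer rim: best centre so that brightness just outside the rim differs from rim band
    best=[]
    th=np.linspace(0,2*np.pi,180)
    def val(c,r,z):
        uv=np.array([proj(p,[c[0]+r*np.cos(a),c[1]+r*np.sin(a),z]) for a in th],np.float32)
        return cv2.remap(g,uv[:,0],uv[:,1],cv2.INTER_LINEAR).ravel()
    for x in np.arange(.57,.592,.002):
        for y in np.arange(.016,.038,.002):
            prof=[np.median(val((x,y),r,.026)) for r in (.108,.1135,.119)]
            q=abs(val((x,y),.119,.026)-val((x,y),.1135,.026)).mean()
            best.append((q,x.round(4),y.round(4)))
    best.sort();print(n,best[-4:])
    I=p["pixels"][:,:,::-1].copy()
    I=cv2.resize(I,None,fx=4,fy=4,interpolation=cv2.INTER_CUBIC)
    for c,col in(((.5805,.0271),(0,0,255)),):
        pts=np.array([(proj(p,[c[0]+.1135*np.cos(a),c[1]+.1135*np.sin(a),.026])+.5)*4-.5 for a in th]).astype(int)
        cv2.polylines(I,[pts],True,col,1)
    m=pts.mean(0).astype(int);cv2.imwrite(f"pics/rim_{n}.png",I[m[1]-220:m[1]+220,m[0]-220:m[0]+220])
go([.438,-.2975,.15])
E
python3 -c "
import cv2,numpy as np;cv2.imwrite('pics/rim.png',cv2.resize(np.hstack([cv2.imread('pics/rim_top.png'),cv2.imread('pics/rim_scene.png')]),(800,400)))"
```

```text
top [(np.float32(14.215465), np.float64(0.574), np.float64(0.022)), (np.float32(14.243913), np.float64(0.584), np.float64(0.018)), (np.float32(14.435006), np.float64(0.588), np.float64(0.018)), (np.float32(14.599965), np.float64(0.586), np.float64(0.018))]
scene [(np.float32(19.574242), np.float64(0.574), np.float64(0.026)), (np.float32(19.635693), np.float64(0.572), np.float64(0.028)), (np.float32(19.85233), np.float64(0.574), np.float64(0.03)), (np.float32(20.344473), np.float64(0.574), np.float64(0.028))]
t 0.5 tcp [ 0.1503 -0.6066  0.2227] rot [-3.1416  0.      0.2428] gap 0.0879 F [-0.7  0.8 -0.5]
shift cm [ 35.36 -23.09   7.27]
```

View pics/rim.png

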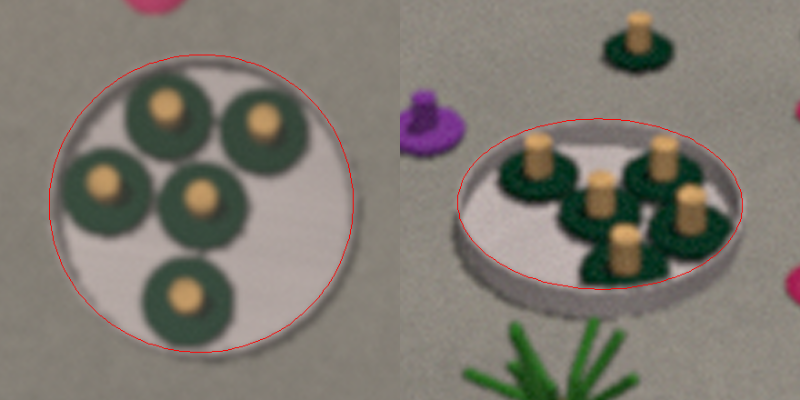

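The rim overlay shows the tin about 3 mm nearer the robot (−x) than the middle knob suggests. The target choice is confirmed, so I move above the right-hand table lid.

Emit:
{"op": "move_arm", "data": {
  "rows": [
    [[4.5, -2.9, 0.9], [0, 0, 0]],
    [[9.5, -6, 1.8], [0, 0, 0]],
    [[14.5, -9.3, 2.8], [0, 0, 0]],
    [[19.5, -12.6, 3.8], [0, 0, 0]],
    [[24.5, -15.9, 4.8], [0, 0, 0]],
    [[29.5, -19.2, 5.8], [0, 0, 0]],
    [[33.5, -21.8, 6.8], [0, 0, 0]],
    [[35.4, -23.1, 7.3], [0, 0, 0]]
  ],
  "grip": 0.6
}}

```text
time_s: 1.5
eef_pos: [0.4398, -0.2953, 0.1493]
tcp_rot: [-3.141, 0.0, 0.245]
force: [-0.1, -0.7, -0.0]
finger_gap: 0.0529
```

```bash
python3 - <<'E'
from h import *
p=get_image("wrist"); cv2.imwrite("pics/w1.png",p["pixels"][:,:,::-1]); print(p["K"].round(1).tolist(),p["T"].round(3).tolist())
for c,a in knobs(p): print(c.round(1),a,at(p,*c,.040,wray).round(4))
print(*found(p),sep="\n")
go([.438,-.2975,.019])
E
```

```text
[[309.7, 0.0, 313.8], [0.0, 309.7, 200.7], [0.0, 0.0, 1.0]] [[0.242, 0.934, 0.263, 0.512], [-0.97, 0.234, 0.065, -0.277], [-0.001, -0.27, 0.963, 0.312], [0.0, 0.0, 0.0, 1.0]]
[38.4 10.2] 356 [0.5904 0.0888 0.04  ]
[620.6   9.6] 745 [ 0.7995 -0.6333  0.04  ]
[69.9 15.8] 472 [0.5796 0.0204 0.04  ]
[52.8 76.2] 433 [0.5083 0.0279 0.04  ]
[315.  199.2] 584 [ 0.4394 -0.296   0.04  ]
[622.9 343.1] 3873 [ 0.2935 -1.0027  0.04  ]
[552.9 263.5] 25 [ 0.4311 -0.6082  0.04  ]
[581.3 282.7] 259 [ 0.4124 -0.6954  0.04  ]
[210.  307.2] 532 [ 0.2913 -0.2136  0.04  ]
[417.5 306.8] 500 [ 0.3476 -0.4358  0.04  ]
[374.  353.7] 2769 [ 0.2715 -0.4107  0.04  ]
(array([ 0.4417, -0.2956,  0.0121]), 0.97)
(array([ 0.4333, -0.3987,  0.0101]), 0.96)
(array([0.5843, 0.0909, 0.0148]), 0.79)
(array([0.5095, 0.0273, 0.0131]), 0.75)
(array([0.3911, 0.0254, 0.0083]), 0.67)
(array([0.572 , 0.0174, 0.0171]), 0.65)
(array([ 0.6308, -0.4423,  0.0659]), 0.19)
t 1.6 tcp [ 0.4395 -0.2955  0.1492] rot [-3.1409e+00  2.0000e-04  2.4590e-01] gap 0.0525 F [ 0.  -0.9  0.4]
shift cm [-0.19  0.17 13.02]
```

View pics/w1.png

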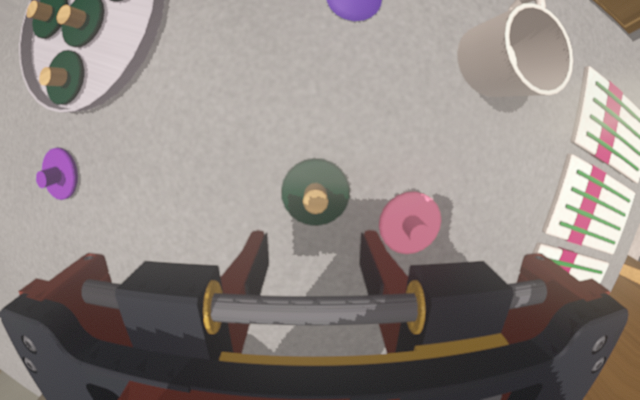

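The wrist view shows the knob at (315,199), in line with the fingers, and the pink look-alike at (410,222), clear to the side. Descending and gripping.

Emit:
{"op": "move_arm", "data": {
  "rows": [
    [[0, 0, 2.5], [0, 0, 0]],
    [[0, 0, 5.5], [0, 0, 0]],
    [[0, 0, 8.5], [0, 0, 0]],
    [[0, 0, 11], [0, 0, 0]],
    [[0, 0, 12.4], [0, 0, 0]],
    [[0, 0, 13], [0, 0, 0]],
    [[0, 0, 13], [0, 0, 0]],
    [[0, 0, 13], [0, 0, 0]]
  ]
}}

```text
time_s: 2.6
eef_pos: [0.4389, -0.2977, 0.0204]
tcp_rot: [3.141, -0.001, 0.243]
force: [-0.3, -0.3, 0.5]
finger_gap: 0.0527
```

Emit:
{"op": "move_arm", "data": {
  "rows": [
    [[0, 0, 0], [0, 0, 0]],
    [[0, 0, 0], [0, 0, 0]],
    [[0, 0, 0], [0, 0, 0]],
    [[0, 0, 0], [0, 0, 0]],
    [[0, 0, -0.5], [0, 0, 0]],
    [[0, 0, -2], [0, 0, 0]],
    [[0, 0, -4.5], [0, 0, 0]],
    [[0, 0, -6.5], [0, 0, 0]]
  ],
  "grip": 0,
  "force": 25
}}

```text
time_s: 3.6
eef_pos: [0.4386, -0.2975, 0.0864]
tcp_rot: [3.141, -0.001, 0.243]
force: [-0.1, 0.1, -1.5]
finger_gap: 0.0215
```

```bash
python3 - <<'E'
from h import *
p=get_image("wrist"); cv2.imwrite("pics/w2.png",p["pixels"][:,:,::-1])
go([.569,-.047,.10])
E
```

```text
t 3.65 tcp [ 0.4398 -0.2983  0.0886] rot [ 3.1382e+00 -2.9000e-03  2.4280e-01] gap 0.0215 F [0.9 0.  0.9]
shift cm [ 18.59 -21.28  -1.16]
```

View pics/w2.png

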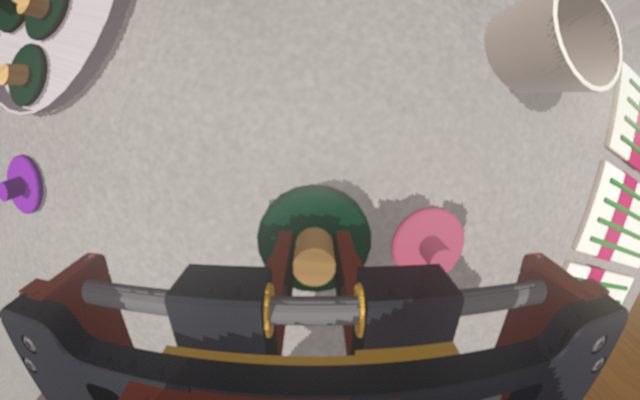

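The lid is held: the knob is between the fingers at (315,258) and the gap is 21.5 mm. Carrying it over the right-hand slot of the tin.

Emit:
{"op": "move_arm", "data": {
  "rows": [
    [[1.6, -1.8, -0.6], [0, 0, 0]],
    [[4.2, -4.8, -1.2], [0, 0, 0]],
    [[7.2, -8.2, -1.2], [0, 0, 0]],
    [[10.2, -11.7, -1.2], [0, 0, 0]],
    [[13.2, -15.2, -1.2], [0, 0, 0]],
    [[16.2, -18.6, -1.2], [0, 0, 0]],
    [[18.0, -20.7, -1.2], [0, 0, 0]],
    [[18.6, -21.3, -1.2], [0, 0, 0]]
  ]
}}

```text
time_s: 4.65
eef_pos: [0.5683, -0.0445, 0.097]
tcp_rot: [3.141, -0.001, 0.245]
force: [0.3, -0.3, -1.8]
finger_gap: 0.0216
```

```bash
python3 - <<'E'
from h import *
p=get_image("wrist"); cv2.imwrite("pics/w3.png",p["pixels"][:,:,::-1])
for c,a in knobs(p): print(c.round(1),a,at(p,*c,.043,wray).round(4))
print(*found(p),sep="\n");print(*found(p,"tin"))
I=p["pixels"][:,:,::-1].copy()
for c,col in(((.5805,.027),(0,0,255)),((.577,.0255),(255,0,0))):
  for r,z in((.112,.026),(.115,.026)):
    cv2.polylines(I,[np.array([proj(p,[c[0]+r*np.cos(a),c[1]+r*np.sin(a),z],True) for a in np.linspace(0,6.283,200)]).astype(int)],True,col,1)
cv2.imwrite("pics/w3.png",I)
p=get_image("top")
for c,a in knobs(p):
    X=at(p,*c,.043)
    if a>40 and a<110 : print(c.round(1),a,X.round(4))
go([.567,-.048,.022])
E
```

```text
[575.1  73.3] 5118 [ 0.7547 -0.241   0.043 ]
[212.   80.2] 1013 [0.6503 0.051  0.043 ]
[303.3 115.5] 889 [ 0.639 -0.019  0.043]
[147.7 144.1] 979 [0.5944 0.0945 0.043 ]
[226.  177.4] 996 [0.583  0.0259 0.043 ]
[ 34.2 240.7] 463 [0.4642 0.2426 0.043 ]
[313.7 257.8] 2045 [ 0.5368 -0.0519  0.043 ]
[203.  252.7] 726 [0.5175 0.0354 0.043 ]
[267.6 309.8] 366 [ 0.4782 -0.0259  0.043 ]
[360.  309.2] 392 [ 0.4978 -0.1022  0.043 ]
[326.7 355.4] 2899 [ 0.4383 -0.089   0.043 ]
[626.8 388.2] 625 [ 0.3242 -0.8388  0.043 ]
(array([0.4549, 0.25  , 0.0098]), 0.89)
(array([ 0.6344, -0.02  ,  0.0177]), 0.85)
(array([0.5826, 0.0264, 0.0185]), 0.65)
(array([ 0.5799, -0.0416,  0.0907]), 0.64)
(array([0.5951, 0.0933, 0.0137]), 0.6)
(array([0.6517, 0.0466, 0.0156]), 0.59)
(array([0.5208, 0.036 , 0.0136]), 0.59)
(array([0.5982, 0.0477, 0.0045]), 0.75) (array([ 0.6453, -0.2785,  0.0032]), 0.43)
[386.8 141.4] 57 [ 0.7804 -0.2182  0.043 ]
[289.1 187. ] 68 [0.6488 0.0532 0.043 ]
[271.8 207.9] 66 [0.5905 0.0987 0.043 ]
[208.7 261. ] 74 [0.4494 0.2597 0.043 ]
[637.4 279.7] 105 [ 0.3985 -0.8495  0.043 ]
t 4.85 tcp [ 0.5672 -0.0466  0.0967] rot [3.1416e+00 5.0000e-04 2.4230e-01] gap 0.0216 F [ 0.5 -0.2 -0.1]
shift cm [-0.05  0.13  7.47]
```

View pics/w3.png

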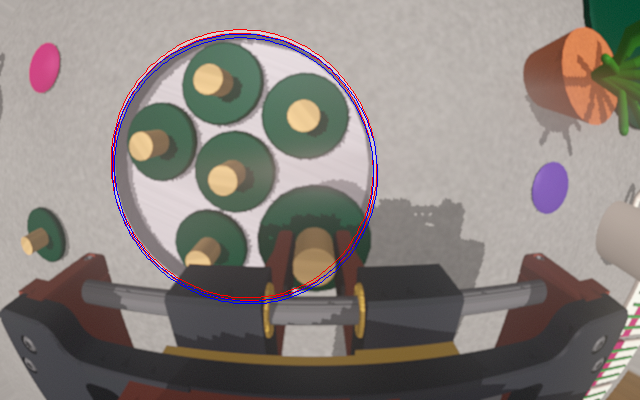

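The blue rim circle, centre (0.577, 0.0255), fits the tin, and the held lid is over the right-hand gap. Lowering it.

Emit:
{"op": "move_arm", "data": {
  "rows": [
    [[0, 0.1, 1.5], [0, 0, 0]],
    [[0, 0.1, 3.2], [0, 0, 0]],
    [[0, 0.1, 4.8], [0, 0, 0]],
    [[0, 0.1, 6.0], [0, 0, 0]],
    [[0, 0.1, 6.8], [0, 0, 0]],
    [[0, 0.1, 7.1], [0, 0, 0]],
    [[0, 0.1, 7.3], [0, 0, 0]],
    [[0, 0.1, 7.3], [0, 0, 0]]
  ]
}}

```text
time_s: 5.85
eef_pos: [0.5682, -0.0468, 0.0239]
tcp_rot: [3.141, -0.0, 0.243]
force: [-0.3, 0.6, -1.1]
finger_gap: 0.0213
```

```bash
python3 - <<'E'
from h import *
p=get_image("wrist"); cv2.imwrite("pics/w4.png",p["pixels"][:,:,::-1])
go([.567,-.0475,.022])
p=get_image("scene"); cv2.imwrite("pics/s4.png",cv2.resize(p["pixels"][150:260,250:420,::-1],None,fx=4,fy=4,interpolation=cv2.INTER_CUBIC))
E
```

```text
t 5.9 tcp [ 0.5682 -0.0468  0.024 ] rot [ 3.1414e+00 -6.0000e-04  2.4280e-01] gap 0.0214 F [-0.2  0.1 -1.6]
shift cm [-0.13  0.04  0.2 ]
```

View pics/w4.png

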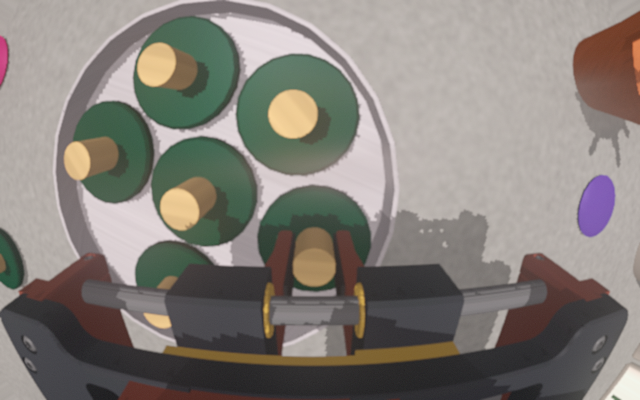

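View pics/s4.png

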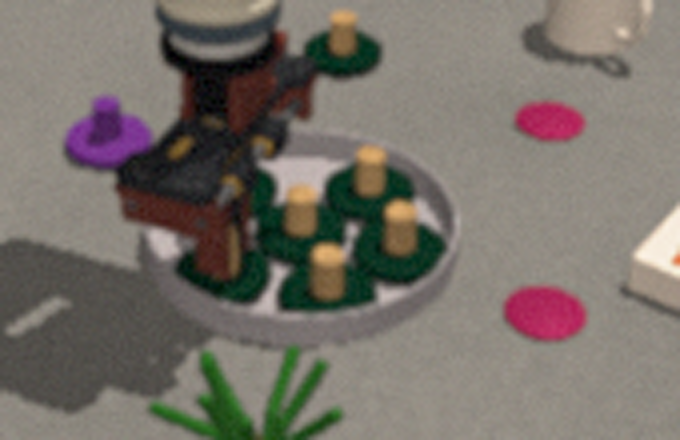

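The lid is inside the rim, flat and clear of its neighbours. Lowering the last 1 mm, releasing and rising.

Emit:
{"op": "move_arm", "data": {
  "rows": [
    [[0, 0, 0.1], [0, 0, 0]],
    [[0, 0, 0.1], [0, 0, 0]],
    [[0, 0, 0.1], [0, 0, 0]],
    [[0, 0, 0.1], [0, 0, 0]],
    [[0, 0, 0.1], [0, 0, 0]],
    [[0, 0, -1.5], [0, 0, 0]],
    [[0, 0, -4.5], [0, 0, 0]],
    [[0, 0, -7.5], [0, 0, 0]]
  ],
  "grip": 0.5
}}

```text
time_s: 6.95
eef_pos: [0.568, -0.0468, 0.1004]
tcp_rot: [3.142, -0.0, 0.243]
force: [-0.1, 1.3, -0.2]
finger_gap: 0.044
```

```bash
python3 - <<'E'
from h import *
p=get_image("wrist"); cv2.imwrite("pics/w5.png",p["pixels"][:,:,::-1])
for c,a in knobs(p): print(c.round(1),a,at(p,*c,.043,wray).round(4))
go([.509,.0365,.10])
E
```

```text
[571.4  71.1] 4945 [ 0.7554 -0.2415  0.043 ]
[210.5  80.2] 983 [0.6502 0.0509 0.043 ]
[536.5  96. ] 55 [ 0.7142 -0.2035  0.043 ]
[300.2 114.5] 867 [ 0.6389 -0.019   0.043 ]
[147.4 143.1] 955 [0.5944 0.0944 0.043 ]
[224.3 175.8] 975 [0.5829 0.0258 0.043 ]
[313.9 213.7] 926 [ 0.5704 -0.0458  0.043 ]
[ 35.1 239.4] 453 [0.4641 0.2427 0.043 ]
[201.7 251.3] 768 [0.5164 0.0354 0.043 ]
[225.7 308.1] 483 [0.4659 0.0086 0.043 ]
[402. 307.] 508 [ 0.5045 -0.1422  0.043 ]
[361.9 354.4] 2810 [ 0.4427 -0.1249  0.043 ]
[627.3 385.2] 783 [ 0.3293 -0.8376  0.043 ]
t 7.0 tcp [ 0.5704 -0.0471  0.1042] rot [ 3.1396 -0.0056  0.2428] gap 0.0437 F [0.7 0.2 2.1]
shift cm [-3.95 -9.59  0.38]
```

View pics/w5.png

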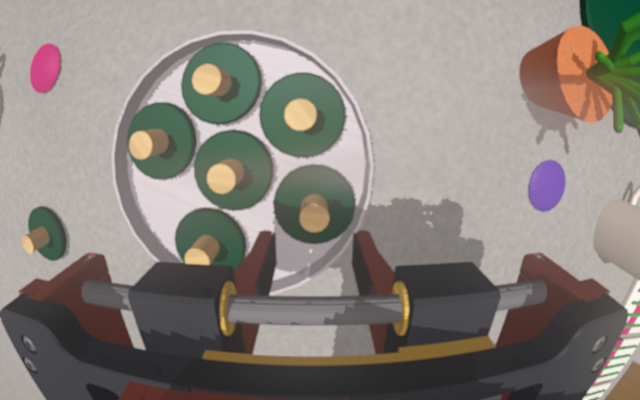

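Lid 6 lies flat in the slot (disc at (315,203)). Next is the stray lid at (205,245).

Emit:
{"op": "move_arm", "data": {
  "rows": [
    [[-0.5, -1.2, 0.2], [0, 0, 0]],
    [[-1.4, -3.3, 0], [0, 0, 0]],
    [[-2.4, -5.8, 0], [0, 0, 0]],
    [[-3.2, -7.9, 0], [0, 0, 0]],
    [[-3.8, -9.2, 0], [0, 0, 0]],
    [[-4, -9.6, 0], [0, 0, 0]],
    [[-4, -9.6, 0], [0, 0, 0]],
    [[-4, -9.6, 0], [0, 0, 0]]
  ]
}}

```text
time_s: 8.0
eef_pos: [0.5066, 0.0364, 0.0987]
tcp_rot: [3.141, -0.0, 0.242]
force: [0.7, -0.6, 1.0]
finger_gap: 0.044
```

```bash
python3 - <<'E'
from h import *
p=get_image("wrist"); I=p["pixels"][:,:,::-1].copy()
for c,a in knobs(p): print(c.round(1),a,at(p,*c,.043,wray).round(4))
c=(.577,.0255)
for r,z in((.112,.026),(.115,.026)):
    cv2.polylines(I,[np.array([proj(p,[c[0]+r*np.cos(a),c[1]+r*np.sin(a),z],True) for a in np.linspace(0,6.283,200)]).astype(int)],True,(255,0,0),1)
cv2.imwrite("pics/w6.png",I)
go([.5075,.037,.023])
E
```

```text
[338.8  23.8] 1008 [0.6482 0.0538 0.043 ]
[616.3  48.4] 2575 [ 0.7544 -0.2261  0.043 ]
[428.   66.6] 1021 [ 0.6369 -0.0162  0.043 ]
[257.3  84.2] 937 [0.592  0.0986 0.043 ]
[603.3  73.8] 22 [ 0.7141 -0.2064  0.043 ]
[351.7 122.7] 908 [0.5808 0.0278 0.043 ]
[436.9 165.1] 934 [ 0.5684 -0.0432  0.043 ]
[312.3 212.2] 921 [0.5104 0.0389 0.043 ]
[ 79.4 208.8] 670 [0.4598 0.2482 0.043 ]
[225.8 307.7] 468 [0.4062 0.0915 0.043 ]
[402.1 307.2] 509 [ 0.4438 -0.0582  0.043 ]
[362.1 354.4] 2768 [ 0.3828 -0.0411  0.043 ]
t 8.05 tcp [0.5065 0.0363 0.0987] rot [ 3.1415e+00 -4.0000e-04  2.4210e-01] gap 0.0437 F [-0.5  0.2 -0.6]
shift cm [ 0.11 -0.04  7.57]
```

View pics/w6.png

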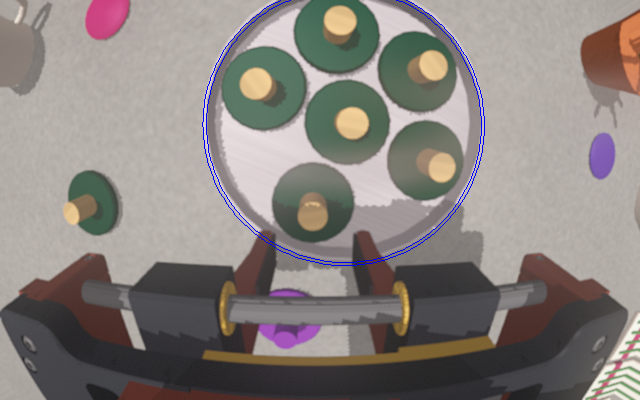

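The stray's knob at (312,212) lines up with the fingers the same way as the last release. Descending.

Emit:
{"op": "move_arm", "data": {
  "rows": [
    [[0.1, 0, 1.5], [0, 0, 0]],
    [[0.1, 0, 3.2], [0, 0, 0]],
    [[0.1, 0, 4.8], [0, 0, 0]],
    [[0.1, 0, 6.2], [0, 0, 0]],
    [[0.1, 0, 7.1], [0, 0, 0]],
    [[0.1, 0, 7.5], [0, 0, 0]],
    [[0.1, 0, 7.5], [0, 0, 0]],
    [[0.1, 0, 7.5], [0, 0, 0]]
  ]
}}

```text
time_s: 9.05
eef_pos: [0.5074, 0.037, 0.0241]
tcp_rot: [3.141, -0.001, 0.243]
force: [-0.1, 0.2, -0.5]
finger_gap: 0.0439
```

Emit:
{"op": "move_arm", "data": {
  "rows": [
    [[0, 0, 0], [0, 0, 0]],
    [[0, 0, 0], [0, 0, 0]],
    [[0, 0, 0], [0, 0, 0]],
    [[0, 0, 0], [0, 0, 0]],
    [[0, 0, -0.4], [0, 0, 0]],
    [[0, 0, -1.4], [0, 0, 0]],
    [[0, 0, -2.5], [0, 0, 0]],
    [[0, 0, -2.8], [0, 0, 0]]
  ],
  "grip": 0
}}

```text
time_s: 10.05
eef_pos: [0.5077, 0.037, 0.0528]
tcp_rot: [3.141, -0.002, 0.243]
force: [-0.0, 0.2, -1.3]
finger_gap: 0.0214
```

Emit:
{"op": "move_arm", "data": {
  "rows": [
    [[-0.1, 0.5, 0], [0, 0, 0]],
    [[-0.3, 1.3, 0], [0, 0, 0]],
    [[-0.6, 2.3, 0], [0, 0, 0]],
    [[-0.8, 3.2, 0], [0, 0, 0]],
    [[-0.9, 3.7, 0], [0, 0, 0]],
    [[-0.9, 3.7, 0], [0, 0, 0]],
    [[-0.9, 3.7, 0], [0, 0, 0]],
    [[-0.9, 3.7, 0], [0, 0, 0]]
  ]
}}

```text
time_s: 11.05
eef_pos: [0.5072, -0.0008, 0.0517]
tcp_rot: [-3.142, -0.0, 0.243]
force: [0.3, -0.3, -0.8]
finger_gap: 0.0212
```

```bash
python3 - <<'E'
from h import *
p=get_image("wrist"); I=p["pixels"][:,:,::-1].copy()
c=(.577,.0255)
for r,z in((.112,.026),(.115,.026)):
    cv2.polylines(I,[np.array([proj(p,[c[0]+r*np.cos(a),c[1]+r*np.sin(a),z],True) for a in np.linspace(0,6.283,200)]).astype(int)],True,(255,0,0),1)
cv2.imwrite("pics/w7.png",I)
go([.5075,-.0012,.023])
E
```

```text
t 11.1 tcp [ 0.5072 -0.0008  0.0517] rot [-3.1416 -0.      0.2433] gap 0.0211 F [ 0.7  0.  -1.1]
shift cm [0.02 0.04 2.87]
```

View pics/w7.png

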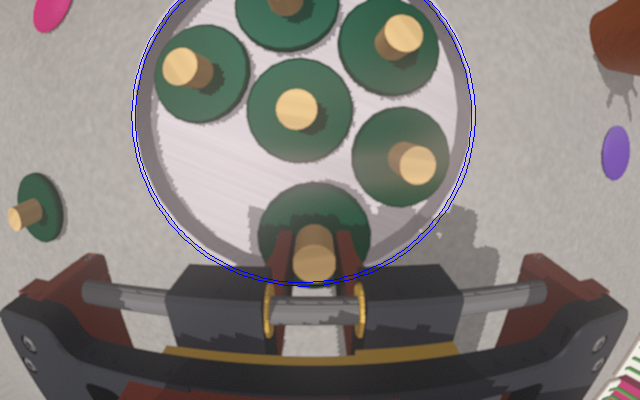

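Emit:
{"op": "move_arm", "data": {
  "rows": [
    [[0.1, 0, 0.6], [0, 0, 0]],
    [[0.1, 0, 1.2], [0, 0, 0]],
    [[0.1, 0, 1.7], [0, 0, 0]],
    [[0.1, 0, 2.2], [0, 0, 0]],
    [[0.1, 0, 2.5], [0, 0, 0]],
    [[0.1, 0, 2.7], [0, 0, 0]],
    [[0.1, 0, 2.8], [0, 0, 0]],
    [[0.1, 0, 2.8], [0, 0, 0]]
  ]
}}

```text
time_s: 12.1
eef_pos: [0.51, -0.0007, 0.0239]
tcp_rot: [3.141, -0.003, 0.243]
force: [5.4, 1.3, 0.9]
finger_gap: 0.022
```

```bash
python3 - <<'E'
from h import *
p=get_image("scene"); cv2.imwrite("pics/s8.png",cv2.resize(p["pixels"][150:260,250:420,::-1],None,fx=4,fy=4,interpolation=cv2.INTER_CUBIC))
go([.5075,-.0012,.023])
E
```

```text
t 12.15 tcp [ 0.51   -0.0007  0.0239] rot [ 3.1408 -0.0035  0.2427] gap 0.0213 F [5.2 1.9 0.7]
shift cm [-0.25 -0.02  0.09]
```

View pics/s8.png

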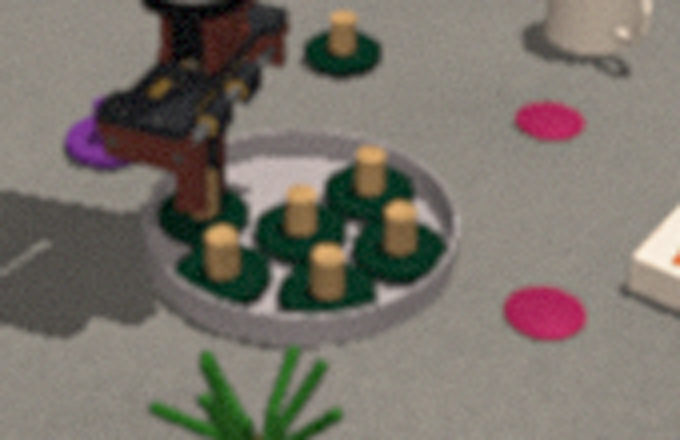

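The lid is down but leans on the wall (5 N along +x), so the tin's centre is nearer the middle lid, at about (0.581, 0.027). Easing the lid 3 mm inward before letting go.

Emit:
{"op": "move_arm", "data": {
  "rows": [
    [[0, 0, -0.1], [0, 0, 0]],
    [[0.2, 0, -0.1], [0, 0, 0]],
    [[0.3, 0, -0.1], [0, 0, 0]],
    [[0.3, 0, 0], [0, 0, 0]],
    [[0.3, 0, 0.05], [0, 0, 0]],
    [[0.3, 0, 0.05], [0, 0, 0]],
    [[0.3, 0, 0.05], [0, 0, 0]],
    [[0.3, 0, 0.05], [0, 0, 0]]
  ]
}}

```text
time_s: 13.15
eef_pos: [0.5099, -0.0002, 0.0237]
tcp_rot: [-3.141, 0.002, 0.243]
force: [-3.8, -0.9, 12.8]
finger_gap: 0.0213
```

```bash
python3 - <<'E'
from h import *
p=get_image("wrist"); cv2.imwrite("pics/w9.png",p["pixels"][:,:,::-1])
go([.512,0.0005,.023])
E
```

```text
t 13.2 tcp [ 5.099e-01 -2.000e-04  2.380e-02] rot [-3.1412e+00  2.0000e-03  2.4280e-01] gap 0.0211 F [-2.9 -0.5 13.6]
shift cm [ 0.22 -0.02  0.08]
```

View pics/w9.png

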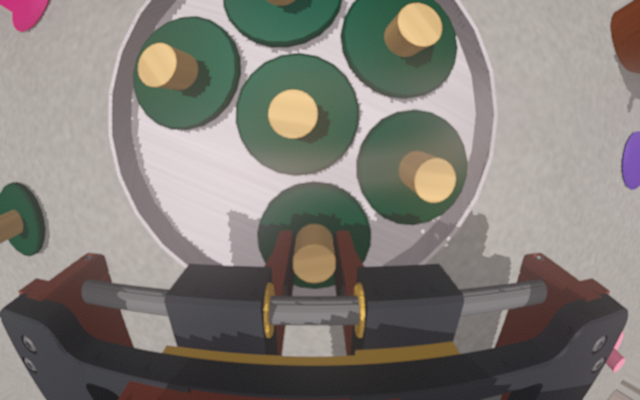

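It now rests on the floor (13 N upward). Releasing and rising to look.

Emit:
{"op": "move_arm", "data": {
  "rows": [
    [[0, 0, -0.05], [0, 0, 0]],
    [[0, 0, -0.05], [0, 0, 0]],
    [[0, 0, -0.05], [0, 0, 0]],
    [[0, 0, -0.05], [0, 0, 0]],
    [[0, 0, -0.3], [0, 0, 0]],
    [[0, 0, -2], [0, 0, 0]],
    [[0, 0, -5], [0, 0, 0]],
    [[0, 0, -8], [0, 0, 0]]
  ],
  "grip": 0.5
}}

```text
time_s: 14.2
eef_pos: [0.5111, -0.0001, 0.105]
tcp_rot: [3.141, -0.0, 0.243]
force: [0.5, 0.9, 0.1]
finger_gap: 0.0439
```

```bash
python3 - <<'E'
from h import *
p=get_image("wrist"); I=p["pixels"][:,:,::-1].copy()
for c,a in knobs(p): print(c.round(1),a,at(p,*c,.043,wray).round(4))
for c,col in(((.577,.0255),(255,0,0)),((.581,.027),(0,0,255))):
  for r,z in((.112,.026),):
    cv2.polylines(I,[np.array([proj(p,[c[0]+r*np.cos(a),c[1]+r*np.sin(a),z],True) for a in np.linspace(0,6.283,200)]).astype(int)],True,col,1)
cv2.imwrite("pics/w10.png",I)
go([.447,.259,.11])
E
```

```text
[603.8  38.9] 4231 [ 0.7619 -0.2454  0.043 ]
[289.   20.7] 950 [0.6485 0.0527 0.043 ]
[380.1  58.3] 952 [ 0.6374 -0.0179  0.043 ]
[212.8  82.6] 940 [0.592 0.097 0.043]
[300.2 116.1] 836 [0.5808 0.0276 0.043 ]
[390.8 157. ] 896 [ 0.5686 -0.0445  0.043 ]
[ 59.6 202.5] 576 [0.46   0.2463 0.043 ]
[313.4 211.6] 882 [0.5137 0.0012 0.043 ]
[225.7 307.8] 471 [0.4056 0.0561 0.043 ]
[402.1 307.1] 498 [ 0.4446 -0.098   0.043 ]
[362.  354.4] 2753 [ 0.3817 -0.0803  0.043 ]
[624.1 393.8] 308 [ 0.2319 -0.8408  0.043 ]
t 14.25 tcp [ 5.133e-01 -1.000e-04  1.084e-01] rot [ 3.1401 -0.0056  0.2429] gap 0.0438 F [ 1.2 -0.1  3.3]
shift cm [ -0.21 -26.75  -0.2 ]
```

View pics/w10.png

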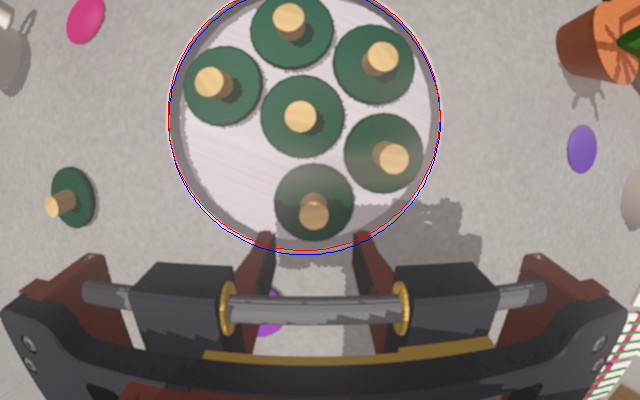

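Lid 5 is flat in its slot at (314,203) and the last slot, at about (230,170), is wide open. Moving to the left-hand lid.

Emit:
{"op": "move_arm", "data": {
  "rows": [
    [[0, -1.8, 0], [0, 0, 0]],
    [[0, -5.5, 0], [0, 0, 0]],
    [[0.1, -10, 0], [0, 0, 0]],
    [[0.1, -14.5, 0], [0, 0, 0]],
    [[0.2, -19, 0], [0, 0, 0]],
    [[0.2, -23.2, 0], [0, 0, 0]],
    [[0.2, -25.7, 0], [0, 0, 0]],
    [[0.2, -26.5, 0], [0, 0, 0]]
  ]
}}

```text
time_s: 15.25
eef_pos: [0.4477, 0.2591, 0.1024]
tcp_rot: [3.141, 0.002, 0.245]
force: [0.0, -0.9, -0.1]
finger_gap: 0.0438
```

```bash
python3 - <<'E'
from h import *
get_image("wrist")
p=get_image("wrist"); I=p["pixels"][:,:,::-1].copy()
for c,a in knobs(p): print(c.round(1),a,at(p,*c,.040,wray).round(4))
cv2.imwrite("pics/w11.png",I)
go([.4515,.258,.0205])
E
```

```text
[570.2  63.1] 657 [0.6452 0.0631 0.04  ]
[532.3  98. ] 606 [0.5924 0.1029 0.04  ]
[608.  102.4] 533 [ 0.6345 -0.0071  0.04  ]
[574.6 138.2] 678 [0.5785 0.0366 0.04  ]
[606.6 171.1] 516 [ 0.5662 -0.0333  0.04  ]
[313.1 206.6] 875 [0.454  0.2615 0.04  ]
[569.4 209.6] 605 [0.5116 0.0116 0.04  ]
[225.8 308. ] 503 [0.3415 0.3149 0.04  ]
[402.  307.2] 525 [0.381  0.1606 0.04  ]
[362.1 354.4] 2830 [0.3178 0.178  0.04  ]
t 15.35 tcp [0.4483 0.2581 0.1026] rot [3.1413e+00 1.2000e-03 2.4430e-01] gap 0.0441 F [ 0.6 -0.2  0.4]
shift cm [0.32 0.08 8.21]
```

View pics/w11.png

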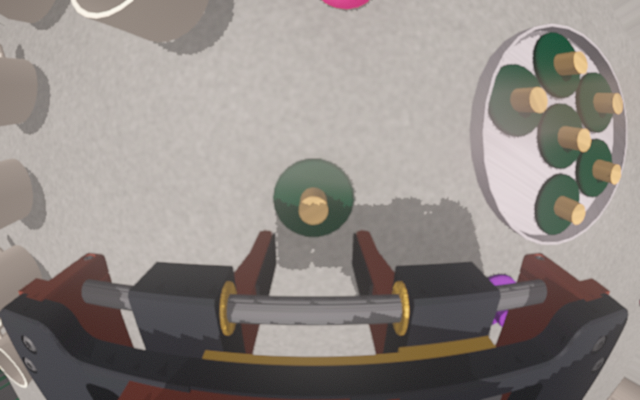

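Emit:
{"op": "move_arm", "data": {
  "rows": [
    [[0.3, 0, 1.5], [0, 0, 0]],
    [[0.3, 0, 3.2], [0, 0, 0]],
    [[0.3, 0, 5], [0, 0, 0]],
    [[0.3, 0, 6.6], [0, 0, 0]],
    [[0.3, 0, 7.7], [0, 0, 0]],
    [[0.3, 0, 8.2], [0, 0, 0]],
    [[0.3, 0, 8.2], [0, 0, 0]],
    [[0.3, 0, 8.2], [0, 0, 0]]
  ]
}}

```text
time_s: 16.35
eef_pos: [0.4525, 0.2585, 0.0216]
tcp_rot: [-3.141, -0.001, 0.243]
force: [1.5, 0.2, 0.4]
finger_gap: 0.0442
```

Emit:
{"op": "move_arm", "data": {
  "rows": [
    [[0, 0, 0], [0, 0, 0]],
    [[0, 0, 0], [0, 0, 0]],
    [[0, 0, 0], [0, 0, 0]],
    [[0, 0, 0], [0, 0, 0]],
    [[0, 0, -0.5], [0, 0, 0]],
    [[0, 0, -2], [0, 0, 0]],
    [[0, 0, -4.5], [0, 0, 0]],
    [[0, 0, -6.5], [0, 0, 0]]
  ],
  "grip": 0
}}

```text
time_s: 17.35
eef_pos: [0.4524, 0.2584, 0.0879]
tcp_rot: [-3.141, -0.001, 0.243]
force: [0.3, -0.5, -1.2]
finger_gap: 0.0217
```

```bash
python3 - <<'E'
from h import *
get_image("wrist")
p=get_image("wrist"); cv2.imwrite("pics/w12.png",p["pixels"][:,:,::-1])
go([.5225,.0733,.085])
E
```

```text
t 17.45 tcp [0.4537 0.2591 0.0888] rot [-3.1404 -0.0044  0.2428] gap 0.0218 F [ 0.8 -0.6 -0.7]
shift cm [ 2.21 19.69  0.37]
```

View pics/w12.png

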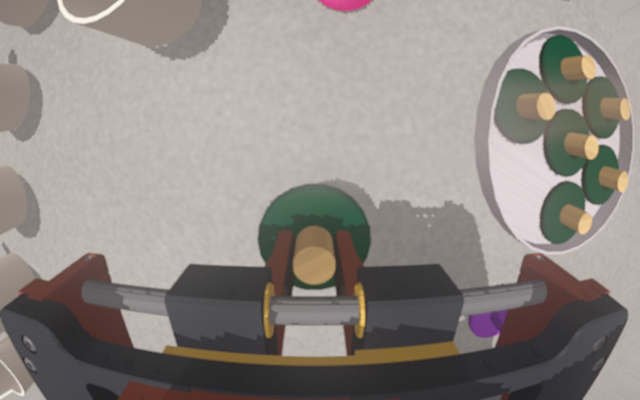

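The lid is held the same way as the first. Carrying it over the last slot.

Emit:
{"op": "move_arm", "data": {
  "rows": [
    [[0.2, 1.3, 0], [0, 0, 0]],
    [[0.5, 4.2, 0], [0, 0, 0]],
    [[0.9, 7.5, 0], [0, 0, 0]],
    [[1.3, 11, 0], [0, 0, 0]],
    [[1.7, 14.4, 0], [0, 0, 0]],
    [[2.1, 17.5, 0], [0, 0, 0]],
    [[2.3, 19.2, 0], [0, 0, 0]],
    [[2.3, 19.6, 0], [0, 0, 0]]
  ]
}}

```text
time_s: 18.45
eef_pos: [0.5214, 0.0726, 0.0856]
tcp_rot: [-3.141, 0.001, 0.241]
force: [-0.3, 0.7, -0.7]
finger_gap: 0.0214
```

```bash
python3 - <<'E'
from h import *
get_image("top")
p=get_image("wrist"); cv2.imwrite("pics/w13.png",p["pixels"][:,:,::-1])
for c,a in knobs(p):
  if a>500: print(c.round(1),a,at(p,*c,.043,wray).round(4))
go([.5225,.0733,.024])
E
```

```text
[386.5  51.8] 1140 [0.6487 0.055  0.043 ]
[623.6  71.7] 735 [ 0.7406 -0.1898  0.043 ]
[471.7  99.5] 1092 [ 0.6371 -0.0139  0.043 ]
[300.6 114.8] 986 [0.5922 0.0996 0.043 ]
[396.9 156.6] 1090 [0.5814 0.0297 0.043 ]
[474.5 197. ] 1056 [ 0.5693 -0.0397  0.043 ]
[313.8 256. ] 2035 [0.4966 0.0672 0.043 ]
[400.6 249.4] 918 [0.5163 0.0053 0.043 ]
[326.6 355.4] 2914 [0.4015 0.0321 0.043 ]
t 18.55 tcp [0.5212 0.0735 0.0858] rot [-3.1414e+00  8.0000e-04  2.4230e-01] gap 0.0216 F [ 0.8 -0.  -1.1]
shift cm [0.12 0.05 6.18]
```

View pics/w13.png

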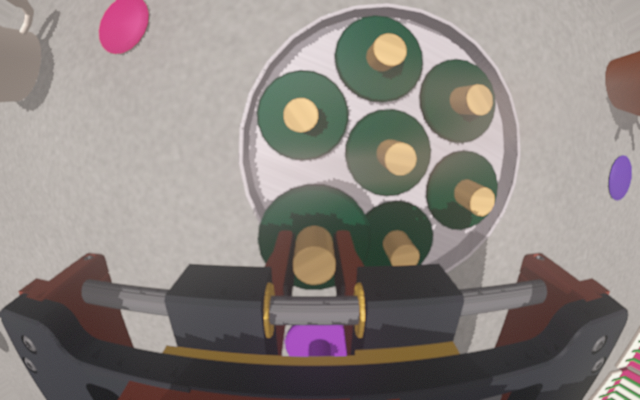

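Emit:
{"op": "move_arm", "data": {
  "rows": [
    [[0.1, 0, 1.2], [0, 0, 0]],
    [[0.1, 0, 2.6], [0, 0, 0]],
    [[0.1, 0, 3.8], [0, 0, 0]],
    [[0.1, 0, 4.4], [0, 0, 0]],
    [[0.1, 0, 4.8], [0, 0, 0]],
    [[0.1, 0, 5.2], [0, 0, 0]],
    [[0.1, 0, 5.5], [0, 0, 0]],
    [[0.1, 0, 5.5], [0, 0, 0]]
  ]
}}

```text
time_s: 19.55
eef_pos: [0.5227, 0.0738, 0.0311]
tcp_rot: [3.142, -0.0, 0.243]
force: [2.0, -1.2, -1.4]
finger_gap: 0.0215
```

```bash
python3 - <<'E'
from h import *
p=get_image("wrist"); cv2.imwrite("pics/w14.png",p["pixels"][:,:,::-1])
go([.5225,.0733,.024])
E
```

```text
t 19.6 tcp [0.5227 0.0738 0.0311] rot [ 3.1415e+00 -1.0000e-04  2.4280e-01] gap 0.0214 F [ 1.4 -1.1 -1.1]
shift cm [-0.03  0.04  0.71]
```

View pics/w14.png

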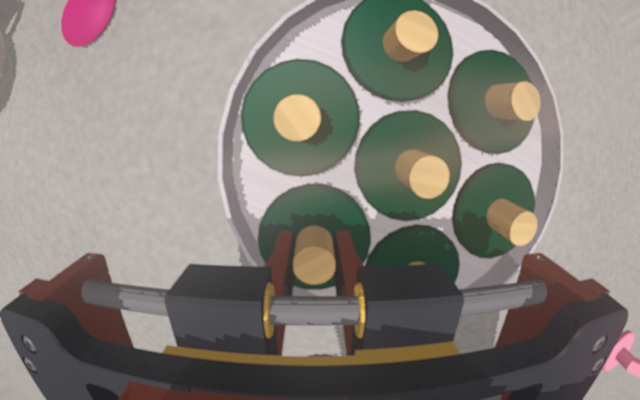

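There is a light inward force (about 2 N), so it touches the wall. Shifting 1.4 mm inward and lowering to the floor.

Emit:
{"op": "move_arm", "data": {
  "rows": [
    [[0.1, 0.1, 0], [0, 0, 0]],
    [[0.1, 0.1, 0], [0, 0, 0]],
    [[0.1, 0.1, 0.2], [0, 0, 0]],
    [[0.1, 0.1, 0.4], [0, 0, 0]],
    [[0.1, 0.1, 0.5], [0, 0, 0]],
    [[0.1, 0.1, 0.6], [0, 0, 0]],
    [[0.1, 0.1, 0.65], [0, 0, 0]],
    [[0.1, 0.1, 0.65], [0, 0, 0]]
  ]
}}

```text
time_s: 20.6
eef_pos: [0.5238, 0.0731, 0.0247]
tcp_rot: [-3.142, 0.0, 0.243]
force: [0.1, -0.8, -0.5]
finger_gap: 0.0214
```

```bash
python3 - <<'E'
from h import *
p=get_image("scene"); cv2.imwrite("pics/s15.png",cv2.resize(p["pixels"][150:260,250:420,::-1],None,fx=4,fy=4,interpolation=cv2.INTER_CUBIC))
go([.5225,.0733,.024])
E
```

```text
t 20.65 tcp [0.5238 0.0731 0.0247] rot [-3.1416 -0.      0.2428] gap 0.0214 F [-0.3 -1.2 -0.1]
shift cm [-0.12 -0.05  0.07]
```

View pics/s15.png

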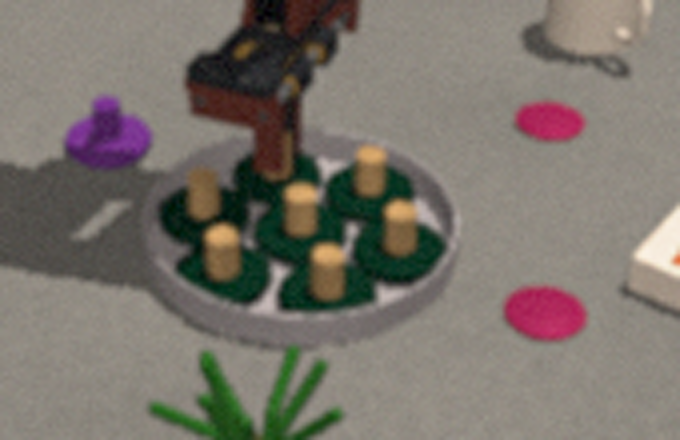

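The lid sits inside the rim, level, with almost no force on it. Lowering another 1 mm, then releasing.

Emit:
{"op": "move_arm", "data": {
  "rows": [
    [[0, 0, 0.05], [0, 0, 0]],
    [[0, 0, 0.1], [0, 0, 0]],
    [[0, 0, 0.12], [0, 0, 0]],
    [[0, 0, 0.12], [0, 0, 0]],
    [[0, 0, 0.12], [0, 0, 0]],
    [[0, 0, 0.12], [0, 0, 0]],
    [[0, 0, 0.12], [0, 0, 0]],
    [[0, 0, 0.12], [0, 0, 0]]
  ]
}}

```text
time_s: 21.65
eef_pos: [0.5239, 0.0731, 0.0244]
tcp_rot: [3.142, -0.0, 0.243]
force: [-3.1, -0.2, 12.0]
finger_gap: 0.0217
```

Emit:
{"op": "move_arm", "data": {
  "rows": [
    [[0, 0, 0], [0, 0, 0]],
    [[0, 0, 0], [0, 0, 0]],
    [[0, 0, 0], [0, 0, 0]],
    [[0, 0, 0], [0, 0, 0]],
    [[0, 0, -0.3], [0, 0, 0]],
    [[0, 0, -2], [0, 0, 0]],
    [[0, 0, -5], [0, 0, 0]],
    [[0, 0, -9], [0, 0, 0]]
  ],
  "grip": 0.5
}}

```text
time_s: 22.65
eef_pos: [0.5233, 0.0731, 0.1149]
tcp_rot: [-3.141, 0.001, 0.243]
force: [-0.3, 0.1, 0.2]
finger_gap: 0.0437
```

Emit:
{"op": "move_arm", "data": {
  "rows": [
    [[-1, 0, -1], [0, 0, 0]],
    [[-3, 0, -3], [0, 0, 0]],
    [[-5, 0, -5], [0, 0, 0]],
    [[-6, 0, -7], [0, 0, 0]],
    [[-7, 0, -9], [0, 0, 0]],
    [[-8, 0, -10], [0, 0, 0]],
    [[-8, 0, -10], [0, 0, 0]],
    [[-8, 0, -10], [0, 0, 0]]
  ]
}}

```text
time_s: 23.65
eef_pos: [0.446, 0.0538, 0.2129]
tcp_rot: [-3.141, 0.001, 0.243]
force: [0.5, -0.2, -0.7]
finger_gap: 0.044
```

```bash
python3 - <<'E'
from h import *
p=get_image("wrist"); cv2.imwrite("pics/w16.png",p["pixels"][:,:,::-1])
for c,a in knobs(p):
  if a>150:
    X=at(p,*c,.043,wray)
    if np.hypot(X[0]-.581,X[1]-.027)<.13: print(X.round(4),np.hypot(X[0]-.581,X[1]-.027).round(4))
p=get_image("scene"); cv2.imwrite("pics/s16.png",cv2.resize(p["pixels"][150:260,250:420,::-1],None,fx=4,fy=4,interpolation=cv2.INTER_CUBIC))
cv2.imwrite("pics/s16f.png",p["pixels"][:,:,::-1])
for c,a in knobs(p):
    X=at(p,*c,.032)
    if np.hypot(X[0]-.581,X[1]-.027)<.13: print('scene',X.round(4),a,np.hypot(X[0]-.581,X[1]-.027).round(4))
p=get_image("top"); cv2.imwrite("pics/t16.png",p["pixels"][:,:,::-1])
E
```

```text
[0.646  0.0542 0.043 ] 0.0705
[ 0.6357 -0.0164  0.043 ] 0.0698
[0.591  0.0992 0.043 ] 0.0729
[0.5799 0.0284 0.043 ] 0.0018
[ 0.5667 -0.0437  0.043 ] 0.0721
[0.5238 0.0731 0.043 ] 0.0735
[0.5114 0.0018 0.043 ] 0.074
scene [0.5228 0.0737 0.032 ] 74 0.0747
scene [0.5917 0.101  0.032 ] 75 0.0748
scene [0.5101 0.0009 0.032 ] 78 0.0755
scene [0.5806 0.0279 0.032 ] 84 0.0009
scene [0.6493 0.0545 0.032 ] 82 0.0737
scene [ 0.5666 -0.0452  0.032 ] 91 0.0736
scene [ 0.6379 -0.0175  0.032 ] 87 0.0723
```

View pics/w16.png

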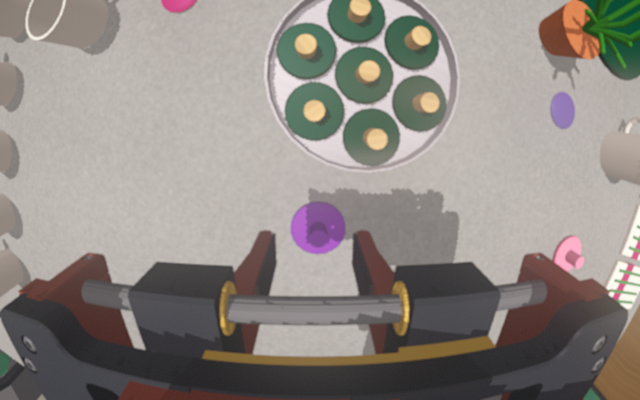

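View pics/s16.png

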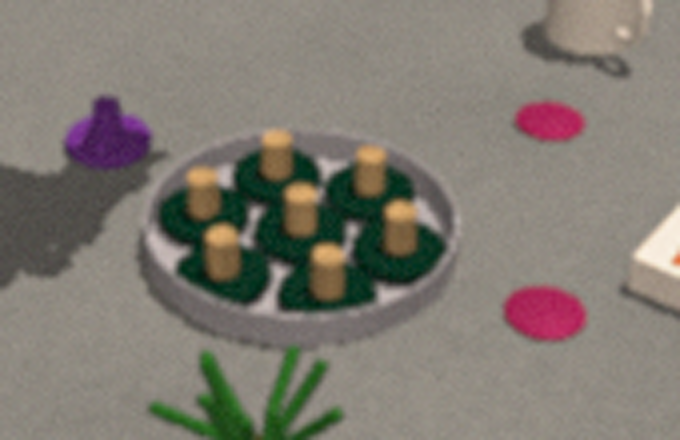

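View pics/t16.png

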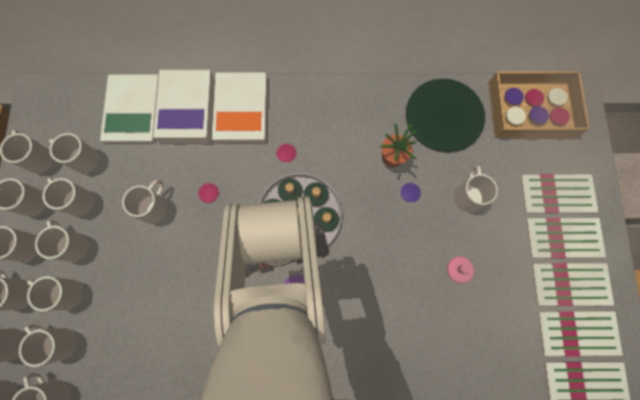

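All seven lids lie flat and knob-up, with gaps between the discs. The bystanders haven't moved and the gripper touches nothing.

```bash
python3 -c "
from rig import *
print(close_job())"
```

```text
the job is handed in; nothing more can be done
None
```

All seven green lids are in the tin in one flat layer, one in the middle and six around it. I handed the job in at about 24 s of the 64 s limit; no verdict was reported.

- **Moves:** I placed the right-hand table lid in the free slot, moved the stray lid (lid_5) about 38 mm round into its own slot, and put the left-hand table lid in the last one.
- **Last checks:** In the wrist and scene pictures all seven lids look level and knob-up, with gaps between the discs. The outer knobs measured 70–75 mm from the tin's centre and the middle one within 2 mm. The mugs, badges, plant and the purple and pink look-alikes look unmoved, and the gripper was clear of everything.
- **What disagreed:**
  - The rim fits first put the tin's centre about 4 mm nearer the robot (0.577, 0.0255), but light wall contact of about 5 N and 2 N on two of the lids pointed to (0.581, 0.027). I shifted both inward before release.
  - Setting the last two lids down pressed them onto the floor with about 13 N and 12 N.
- **Not checked:** I didn't measure the lids' heights above the floor and judged flatness from the pictures. In the last top view the arm hid part of the tin.

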